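Click the heating block into the dry-block heater

TASK

Take the aluminium heating block out of its storage stand and seat it on the two pegs of the dry-block heater, pressing it down until it clicks home on the seat. The stand and the heater leave different sides of the block free to grip, so on the way stand it upright on the open bench, let go, and take it again across its other two sides. Leave the glassware and the pot where they are.

Things in the scene. Friction and masses are not known exactly. Their poses are not given: they have to be found in the camera images.
- block: Loose plain aluminium heating block, upright: 48 mm along its x, 56 mm along its y, 80 mm tall, 0.3 to 0.55 kg. Origin: centre of the underside; z up. Top: four blind 15 mm tube wells. Its y faces have a level groove 4 mm deep, 6 to 18 mm above the underside, and are plain above it. It starts in the stand, axes along the stand's to 1 degree. Half a turn about z makes no difference.
- block_holes (a point): Centre of the block's underside (same point and axes as block). Two peg holes open downward here at y = +16 and -16 mm (x = 0), 13 mm wide, 46 mm deep, with a 2 mm chamfer at the mouth.
- stand: Fixed storage stand. Origin: centre of its underside; z up. Floor plate 90 (x) by 110 (y) mm, 10 mm thick; the block stands centred on it. Upright 4 mm walls, 46 mm wide, inner faces at x = +27 and -27 mm, rise to 90 mm, level with the block's top: they cover its x faces, so grip it there only across its y faces (56 mm). Lift straight up over 80 mm to clear.
- heater: Fixed dry-block heater, white housing, dark panel on its -x side. Origin: on the bench under the seat's centre; z up. Housing x -92 to +68, y -70 to +70, 38 mm high. Two grey cheeks beside the seat: inner faces y = +32 and -32 mm, 18 mm thick, 46 mm wide along x, top at 122 mm, level with the seated block's top. They cover the block's y faces: grip it by its x faces (48 mm) to seat it.
- seat (a point): Centre of the heater's seat surface, 42 mm above the bench; axes as the heater's. Home: block's origin at this point, its underside on the surface, its y axis along this y (either way round). Two steel pegs stand on the seat at y = +16 and -16 mm (x = 0), 11 mm thick, 40 mm tall, tapering to 4 mm over the top 10 mm.
- detent (a point): Midpoint between two sprung steel balls, 10.5 mm above the seat. Each ball, 20 mm across, stands 6 mm out of a cheek. They rub the block's y faces over the last 17 mm of its descent and hold it up unless it is pressed down with some 3 to 15 N all the way; then they snap into its grooves and draw it onto the seat.
- open_bench (a point): A fixed point on the bench top midway between the places of stand and heater: the middle of the open bench, clear for 75 mm all round.
- beaker: Glass beaker, 54 mm across, 70 mm tall, loose, to be left alone. Origin: centre of its underside.
- flask: Conical glass flask, 63 mm across, 103 mm tall, loose, to be left alone. Origin: centre of its underside.
- sample_pot: White lidded sample pot, 47 mm across, 66 mm tall, loose, to be left alone. Origin: centre of its underside.

How it is judged:
By the outcome, as a careful person would: the job done as asked, in the order asked, and still so for the second after the job is handed in, with the robot touching nothing.
It also fails if it takes over 58 s, if anything falls off the work surface, if the arm or the gripper's body presses on something with over 40 N, if the wrist force passes 120 N, or if a joint passes its speed limit or range.

ROBOT

A 6-joint arm with a two-finger parallel gripper is mounted at the origin on a cart in front of the work surface, level with it; the furniture and walls round the work are solid. World frame = base frame: x ahead of the robot, y to its left, z up, the work surface at z = 0. Lengths are in m, angles in rad, forces in N, time in s.
With the tool pointing down it reaches from about 0.425 to 0.95 m from the base axis. Payload 3.5 kg.
Tool frame: the origin (TCP) lies midway between the tips of the shut fingers; the grasp point (between the pads) lies 19 mm behind it; z points along the fingers, y is the direction in which the jaws open and shut (so a half turn about z gives the same grasp; the last joint's range is limited). The gripper opens to 85 mm and grips with 20 to 120 N. Pads are 22 mm wide; open, the fingers measure 114 mm over their backs; the gripper's body (76 mm by 85 mm) begins 54 mm behind the grasp point. The pads swing forward as they close: fully open they stand 13 mm farther back than shut.
Start: joints at [1.075, 0.286, 1.577, -0, 1.279, -0.15], TCP at [0.229, 0.635, 0.231] pointing down, gripper open.
Joint ranges: [-2.77, 2.77], [-0.9, 2.22], [0.21, 2.48], [-1.53, 4.67], [0.24, 2.81], [-2.84, 2.84]. Speed limits (rad/s): [2.79, 2.79, 3.14, 3.14, 3.14, 3.14].

INTERFACE

Orientations are given as a unit quaternion [w, x, y, z].
In Python, from cell import * gives the robot as it stands.
- The arm moves only by the shell command python3 -m creep 'ROWS' [FORCE]. ROWS is JSON, a list of rows, each an object of numbers: "ax", "ay", "az": the turn, a rotation vector about the tool's x, y, z in degrees; "dx", "dy", "dz": the shift along the tool's x, y, z in mm; "claw": the closure in counts, from 0 (fully open) to 255 (shut). In form: [{"ax": .., "ay": .., "az": .., "dx": .., "dy": .., "dz": .., "claw": ..}, ...]. A call has 1 to 8 rows; each row is the pose to reach, as a shift and turn from the pose commanded when the call began, along the tool's axes at that moment; what a row does not reach only later rows make up. A row lasts 1/8 s, in which the tool goes at most 62.5 mm and 10.7 degrees, less where a joint would pass 70% of its speed; a pose out of reach is approached as far as the arm can. A call with a gripper value outside its range is refused whole. The fingers move at their own pace and stop on an object; FORCE is the grip in N (left out, the last holds). Time passes only in rows, so rows that repeat a pose let the fingers close. It gives the time, the measured TCP pose, the force and the opening at its end, in the units of the state.
- sense(): the state, without advancing time (a new reading comes with each control period).
- camera(name): name is "scene" or "top" or "wrist"; returns (picture, depth): 384x512x3 uint8, red, green, blue; 384x512 float32, m along the optical axis (not along the pixel's ray), 0 where there is no reading.
- camera_params(name): a dict with "fx", "fy", "cx", "cy" (pixels), "world_from_camera" (4x4, takes a point from camera to world coordinates); the wrist camera has in their place "T_tool_cam" (4x4, takes a point from camera to tool coordinates, whose origin is the TCP and whose axes are the flange's). Camera axes: x right, y down, z forward; pixel columns grow to the right and rows downward; lengths in m; the calibration is good to about 2 mm. A picture is of the moment at which its call begins: read the wrist's pose just before it. camera_params takes no time and is no camera call.
- close_job(): hands the job in, once; it reports no verdict.
Trained networks look in the newest picture that a camera, given by its name, has taken for a name from the list of things; names that differ only in an ending like _2 or _b are one class to them, and where a whole thing is asked for, a point or a joint stands for the part that bears it (a point fixed in the world has none). Each returns a list of dicts, best first, with "p" (0 to 1); they miss things now and then, are a little off and sometimes report something else, mostly with a low value. They report only what shows in the picture. A call takes as long as a camera call.
- boxes_of(camera, label): "box" ([left, top, right, bottom] in pixels, round what is visible of it).
- trace(camera, label): "region" (384x512 bool, what is visible of it) and "box" ([left, top, right, bottom] in pixels, round what is visible of it).
The state is a dict: "time_s": time; "joint_positions": joint angles; "joint_velocities": joint speeds; "joint_efforts": joint torques, N m; "tool_pos": TCP position; "orientation": TCP orientation; "wrist_force": force on the tool from outside, world axes, zero at the start; "wrist_torque": the same for the moment, N m; "grip_width": finger opening in m.
Only numpy, scipy, OpenCV 4.12 (cv2) and the standard library are available. Lean on these libraries where they do the work, as an engineer would, in place of code of your own. Each camera call takes 0.05 s, during which the arm holds its last target.

## Working session

There is one attempt and no reset: what is moved stays moved. The work goes in short steps, Python scripts to look and compute and a shell command to move; the robot and the scene stay as the last step left them, time stands still between calls to the robot, and variables do not carry over. Pictures are saved under pics/ and viewed, and the job is handed in when it is done.

```bash
ls; mkdir -p pics; cat > h.py <<'E'
from cell import *
import numpy as np, cv2
from scipy.spatial.transform import Rotation as R
def save(n,img): cv2.imwrite('pics/'+n+'.png',img[:,:,::-1])
def pts(cam,depth,T=None,mask=None):
    p=camera_params(cam)
    if T is None: T=p["world_from_camera"]
    T=np.array(T)
    v,u=np.nonzero((depth>0) if mask is None else (mask&(depth>0)))
    z=depth[v,u]
    P=np.c_[(u-p['cx'])/p['fx']*z,(v-p['cy'])/p['fy']*z,z]
    return P@T[:3,:3].T+T[:3,3],u,v
def tool():
    s=sense();q=s['orientation'];M=np.eye(4);M[:3,:3]=R.from_quat([q[1],q[2],q[3],q[0]]).as_matrix();M[:3,3]=s['tool_pos'];return M
E
python3 - <<'E'
from h import *
print(sense()); print(tool().round(3))
for c in ['scene','top','wrist']:
    im,d=camera(c); save(c+'0',im); np.save('pics/%s0.npy'%c,d)
    print(c,camera_params(c))
    if c!='wrist':
        for l in ['block','stand','heater','beaker','flask','sample_pot']:
            print(c,l,[(np.round(b['box']),round(b['p'],2)) for b in boxes_of(c,l)][:2])
E
```

```text
pics
{'time_s': 0.0, 'joint_positions': array([ 1.07498479e+00,  2.87173247e-01,  1.57818674e+00,  2.05958036e-05,
        1.27858152e+00, -1.49993905e-01]), 'joint_velocities': array([-2.79543739e-03,  3.95655572e-04, -6.95605847e-04, -1.76550375e-03,
        5.91303808e-05,  2.91189734e-04]), 'joint_efforts': array([-1.19636838e-04, -4.05999005e+01, -2.92617774e+01, -1.48796667e-04,
        5.96650323e-03,  1.08391461e-06]), 'tool_pos': array([0.22845008, 0.63446871, 0.22993684]), 'orientation': array([-3.82018843e-04,  1.72051327e-01,  9.85087286e-01, -1.11060426e-03]), 'wrist_force': array([ 0.32655455, -0.14826743, -0.29144016]), 'wrist_torque': array([0.03529202, 0.03423873, 0.00701162]), 'grip_width': 0.08548108656935867}
[[-0.941  0.339 -0.001  0.228]
 [ 0.339  0.941 -0.002  0.634]
 [ 0.    -0.002 -1.     0.23 ]
 [ 0.     0.     0.     1.   ]]
scene {'fx': 351.07235414282354, 'fy': 351.07235414282354, 'cx': 250.50162455730458, 'cy': 193.0548576591451, 'world_from_camera': array([[-0.78698813, -0.26628502,  0.55654467,  0.07934501],
       [-0.61664685,  0.31038148, -0.7234708
[... 1047 characters left out ...]
y([331., 194., 404., 268.]), 0.71), (array([200., 266., 229., 292.]), 0.38)]
top beaker [(array([204., 266., 229., 292.]), 0.76)]
top flask [(array([245., 109., 272., 139.]), 0.6)]
top sample_pot [(array([304., 269., 321., 295.]), 0.79)]
wrist {'fx': 331.7291050871446, 'fy': 331.7291050871446, 'cx': 250.8646915833643, 'cy': 190.5680810461804, 'T_tool_cam': array([[ 1.90269024e-03, -9.44598123e-01, -3.28223651e-01,
         8.46846878e-02],
       [ 9.99998099e-01,  1.93709991e-03,  2.22121968e-04,
         1.25104272e-04],
       [ 4.25986011e-04, -3.28223450e-01,  9.44600013e-01,
        -1.42096957e-01],
       [ 0.00000000e+00,  0.00000000e+00,  0.00000000e+00,
         1.00000000e+00]])}
```

View pics/scene0.png

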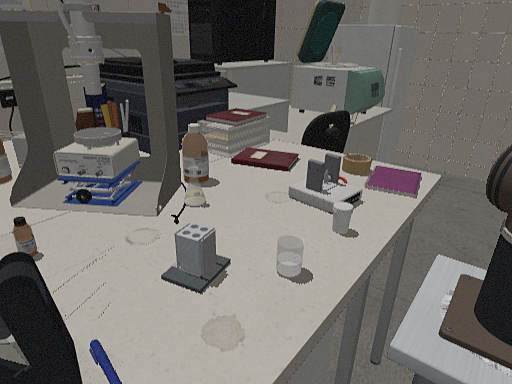

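View pics/top0.png

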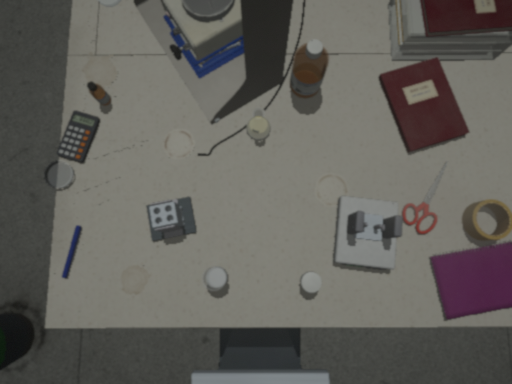

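View pics/wrist0.png

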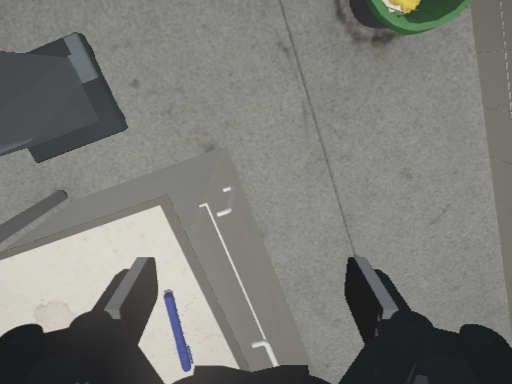

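The scene view shows the block in its stand at about (195,255) and the heater with its cheeks at (328,180). The top view has the stand at (170,218), heater at (367,232), beaker at (216,279) and pot at (311,283). The flask is at (258,127). Next I measure them.

```bash
python3 - <<'E'
from h import *
d=np.load('pics/top0.npy');im=cv2.imread('pics/top0.png')
P,u,v=pts('top',d)
W=np.zeros(d.shape+(3,));W[v,u]=P
def rect(box,zl,zh,n):
    l,t,r,b=box; s=(u>=l)&(u<=r)&(v>=t)&(v<=b)&(P[:,2]>zl)&(P[:,2]<zh)
    q=P[s]
    rc=cv2.minAreaRect((q[:,:2]*1000).astype(np.float32)); print(n,len(q),'z',np.round(np.median(q[:,2]),4),'rect',np.round(rc[0],1),np.round(rc[1],1),round(rc[2],2),'mean',(q[:,:2].mean(0)*1000).round(1))
B=(135,185,205,250);H=(325,185,415,280)
rect(B,.08,.1,'blocktop');rect(B,.004,.02,'standfloor');rect(B,.03,.2,'all')
rect(H,.11,.13,'cheeks');rect(H,.03,.05,'housing')
rect((200,262,232,297),.03,.1,'beaker');rect((300,265,325,297),.05,.1,'pot');rect((240,105,275,142),.03,.12,'flask')
s=(u>200)&(u<320)&(v>160)&(v<250);print('bench z',np.median(P[s,2]))
for n,b in (('a',B),('b',H)):
    l,t,r,bb=b; cv2.imwrite('pics/crop_%s.png'%n,cv2.resize(im[t:bb,l:r],None,fx=6,fy=6,interpolation=cv2.INTER_CUBIC))
im=cv2.imread('pics/scene0.png');cv2.imwrite('pics/crop_s.png',cv2.resize(im[140:300,150:370],None,fx=3.5,fy=3.5,interpolation=cv2.INTER_CUBIC))
E
```

```text
blocktop 556 z 0.0895 rect [509.  213.5] [62.3 56.8] 11.25 mean [509.4 213.2]
standfloor 819 z 0.01 rect [498.8 217.9] [163.  132.5] 86.88 mean [501.8 201.6]
all 851 z 0.088 rect [509.1 213.4] [62.3 57.1] 11.59 mean [507.4 210.3]
cheeks 401 z 0.1209 rect [ 483.2 -255.9] [101.2  45.9] 83.65 mean [ 483.  -255.9]
housing 3376 z 0.038 rect [ 470.8 -254.4] [140.7 162.5] 82.94 mean [ 466.1 -250.2]
beaker 328 z 0.0366 rect [368.3 101.7] [53.1 52.4] 61.42 mean [366.7 104.8]
pot 360 z 0.0663 rect [ 359.2 -115.1] [44.1 46. ] 42.36 mean [ 359.3 -114.5]
flask 362 z 0.0595 rect [737.5   1.6] [48.4 43.1] 54.08 mean [7.347e+02 2.000e-01]
bench z -0.0003724375678794134
```

View pics/crop_a.png

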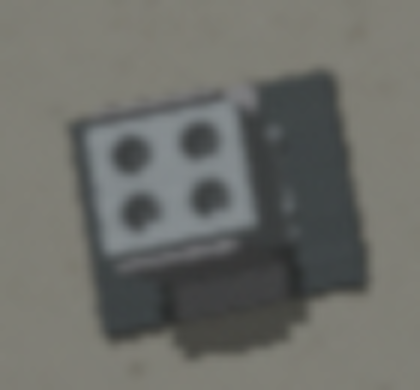

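View pics/crop_b.png

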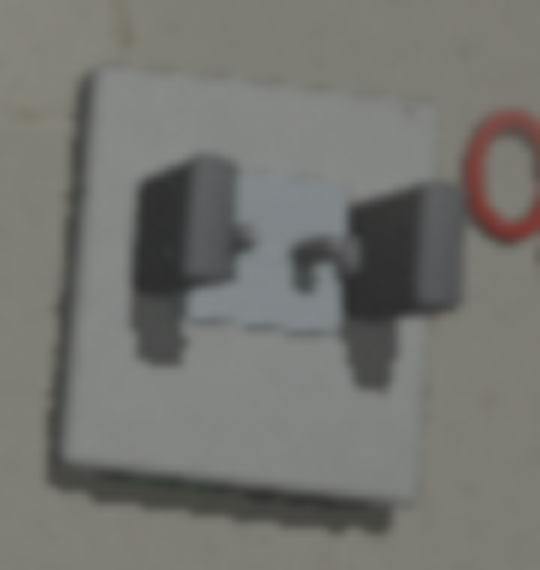

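View pics/crop_s.png

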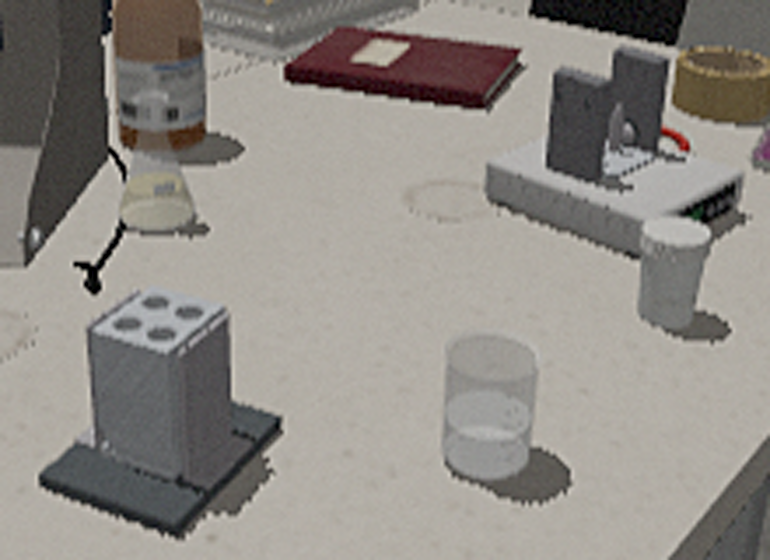

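```bash
cat >> h.py <<'E'
def rel(x,y,z,yaw):
    "mm, deg of tool y axis"
    M=tool();a=np.radians(yaw);ty=np.array([np.cos(a),np.sin(a),0]);tz=np.array([0,0,-1.]);tx=np.cross(ty,tz)
    D=np.c_[tx,ty,tz]; Rr=R.from_matrix(M[:3,:3].T@D).as_rotvec(degrees=True)
    d=M[:3,:3].T@(np.array([x,y,z])-M[:3,3]*1000)
    cur=np.degrees(np.arctan2(M[1,1],M[0,1]))
    s=sense()
    print('t',round(s['time_s'],2),'tcp',(M[:3,3]*1000).round(1),'yaw',cur.round(2),'grip',round(s['grip_width']*1000,1),'F',s['wrist_force'].round(1));print('turn',Rr.round(2),'shift',d.round(1))
E
python3 -c "
from h import *
rel(509,213.5,230,101.3)"
```

```text
t 0.75 tcp [228.8 635.  231.4] yaw 70.19 grip 85.4 F [-0.1 -0.1  0.1]
turn [  0.     0.   -31.11] shift [-406.5 -301.6    1.4]
```

```bash
python3 -m creep '[{"az":-8,"dx":-50,"dy":-37,"claw":0},{"az":-16,"dx":-100,"dy":-74,"claw":0},{"az":-24,"dx":-150,"dy":-111,"claw":0},{"az":-31,"dx":-200,"dy":-148,"claw":0},{"az":-31,"dx":-250,"dy":-185,"claw":0},{"az":-31,"dx":-300,"dy":-222,"claw":0},{"az":-31,"dx":-350,"dy":-259,"claw":0},{"az":-31,"dx":-400,"dy":-297,"claw":0}]'
cat > w.py <<'E'
import sys
from h import *
def shot(n):
    M=tool(); im,d=camera('wrist'); save(n,im); np.save('pics/'+n+'.npy',d)
    T=M@np.array(camera_params('wrist')['T_tool_cam']); np.save('pics/'+n+'_T.npy',T); return im,d,T
E
python3 - <<'E'
from w import *
im,d,T=shot('w1')
P,u,v=pts('wrist',d,T)
for n,a,b in (('top',.085,.095),('floor',.006,.014)):
    s=(P[:,2]>a)&(P[:,2]<b)&(np.hypot(P[:,0]-.509,P[:,1]-.2135)<.085)
    q=(P[s,:2]*1000).astype(np.float32);print(n,len(q),cv2.minAreaRect(q),P[s,2].mean())
s=np.abs(P[:,2])<.004; print('bench',np.median(P[s,2]))
rel(509,213.5,230,101.3)
E
```

```text
top 0 ((0.0, 0.0), (0.0, 0.0), 0.0) nan
floor 0 ((0.0, 0.0), (0.0, 0.0), 0.0) nan
bench -0.0007278577030195577
t 0.8 tcp [228.8 635.1 231.4] yaw 70.19 grip 85.1 F [ 0.1  0.2 -0.3]
turn [ 1.000e-02  0.000e+00 -3.111e+01] shift [-406.5 -301.6    1.3]invalid input
<stdin>:6: RuntimeWarning: Mean of empty slice.
  ret = ret.dtype.type(ret / rcount)
```

View pics/w1.png

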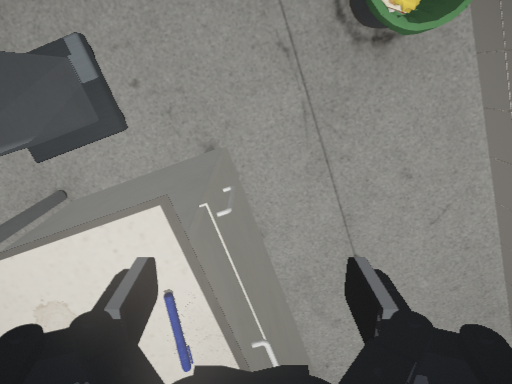

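The move was refused as invalid input, so the arm hasn't moved and the wrist view is unchanged. Probably every row needs all seven keys.

```bash
python3 -m creep '[{"ax":0,"ay":0,"az":-8,"dx":-50,"dy":-37,"dz":0,"claw":0},{"ax":0,"ay":0,"az":-16,"dx":-100,"dy":-74,"dz":0,"claw":0},{"ax":0,"ay":0,"az":-24,"dx":-150,"dy":-111,"dz":0,"claw":0},{"ax":0,"ay":0,"az":-31,"dx":-200,"dy":-148,"dz":0,"claw":0},{"ax":0,"ay":0,"az":-31,"dx":-250,"dy":-185,"dz":0,"claw":0},{"ax":0,"ay":0,"az":-31,"dx":-300,"dy":-222,"dz":0,"claw":0},{"ax":0,"ay":0,"az":-31,"dx":-350,"dy":-259,"dz":0,"claw":0},{"ax":0,"ay":0,"az":-31,"dx":-400,"dy":-297,"dz":0,"claw":0}]'
python3 - <<'E'
from w import *
im,d,T=shot('w2')
P,u,v=pts('wrist',d,T)
for n,a,b in (('top',.085,.095),('floor',.006,.014)):
    s=(P[:,2]>a)&(P[:,2]<b)&(np.hypot(P[:,0]-.509,P[:,1]-.2135)<.085)
    q=(P[s,:2]*1000).astype(np.float32);print(n,len(q),cv2.minAreaRect(q),P[s,2].mean())
s=np.abs(P[:,2])<.004; print('bench',np.median(P[s,2]))
rel(509,213.5,230,101.3)
E
```

```text
time_s: 1.8
tool_pos: [0.5052, 0.2185, 0.2318]
orientation: [0.001, -0.097, 0.995, 0.0]
wrist_force: [-0.1, 0.7, -1.0]
grip_width: 0.0857
top 3033 ((509.1827087402344, 214.36880493164062), (62.76515579223633, 55.86986541748047), 11.806585311889648) 0.08914936496610844
floor 3789 ((508.12115478515625, 215.97836303710938), (89.3141860961914, 110.2422103881836), 11.367508888244629) 0.009645128204580857
bench -0.0007334377590875463
t 1.85 tcp [509.  212.6 231.9] yaw 100.89 grip 85.3 F [ 1.8 -3.3  0.4]
turn [-0.31  0.18 -0.41] shift [-0.1  0.9  1.9]
```

View pics/w2.png

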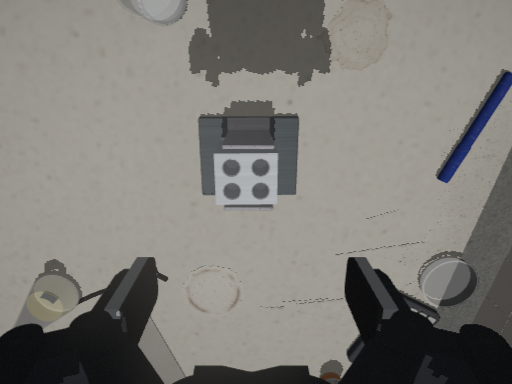

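The wrist view shows the block top with its four wells at (246,178) and the stand plate spanning (200–298, 115–195). The arm was still settling, so I'll repeat the shot.

```bash
python3 - <<'E'
from w import *
for k in range(2):
    im,d,T=shot('w3%d'%k)
    P,u,v=pts('wrist',d,T)
    for n,a,b in (('top',.085,.095),('floor',.006,.014)):
        s=(P[:,2]>a)&(P[:,2]<b)&(np.hypot(P[:,0]-.509,P[:,1]-.2135)<.085)
        q=(P[s,:2]*1000).astype(np.float32);print(n,len(q),cv2.minAreaRect(q),P[s,2].mean())
    rel(509,214.3,87,101.4)
E
```

```text
top 3059 ((508.90008544921875, 214.32638549804688), (62.401580810546875, 55.95930480957031), 11.381973266601562) 0.08916354232677243
floor 3798 ((508.2348327636719, 215.98175048828125), (89.42512512207031, 109.98619079589844), 11.480855941772461) 0.00964834235422771
t 1.9 tcp [507.1 215.7 231.7] yaw 100.79 grip 85.5 F [ 0.7  0.4 -0.2]
turn [-0.1   0.08 -0.61] shift [ -1.4  -1.5 144.7]
top 3035 ((508.7412414550781, 214.2412567138672), (61.77744674682617, 55.97419357299805), 11.778796195983887) 0.0891486153804501
floor 3800 ((508.3524169921875, 216.01904296875), (90.11865997314453, 110.35040283203125), 11.207757949829102) 0.009667354283119278
t 1.95 tcp [505.7 217.9 231.5] yaw 100.88 grip 85.5 F [0.2 0.6 0.3]
turn [ 0.    0.02 -0.52] shift [ -2.5  -4.1 144.5]
```

```bash
python3 -m creep '[{"ax":0,"ay":0,"az":-0.5,"dx":-2.5,"dy":-4.5,"dz":40,"claw":0},{"ax":0,"ay":0,"az":-0.5,"dx":-2.5,"dy":-4.5,"dz":80,"claw":0},{"ax":0,"ay":0,"az":-0.5,"dx":-2.5,"dy":-4.5,"dz":110,"claw":0},{"ax":0,"ay":0,"az":-0.5,"dx":-2.5,"dy":-4.5,"dz":110,"claw":0},{"ax":0,"ay":0,"az":-0.5,"dx":-2.5,"dy":-4.5,"dz":110,"claw":0}]' 80; python3 -c "
from h import *
rel(508.7,214.7,45,101.4)"
```

```text
time_s: 2.58
tool_pos: [0.5081, 0.2174, 0.1228]
orientation: [0.001, -0.102, 0.995, 0.0]
wrist_force: [0.5, 0.6, 0.1]
grip_width: 0.0856
t 2.58 tcp [508.1 217.4 122.8] yaw 101.76 grip 85.6 F [0.5 0.6 0.1]
turn [0.01 0.12 0.36] shift [ 0.1 -2.8 77.8]
```

```bash
python3 -m creep '[{"ax":0,"ay":0,"az":0.2,"dx":0,"dy":-2,"dz":26,"claw":0},{"ax":0,"ay":0,"az":0.2,"dx":0,"dy":-2,"dz":52,"claw":0},{"ax":0,"ay":0,"az":0.2,"dx":0,"dy":-2,"dz":77,"claw":0},{"ax":0,"ay":0,"az":0.2,"dx":0,"dy":-2,"dz":77,"claw":0}]' 80; python3 -c "
from h import *
rel(508.7,214.7,45,101.4)"
```

```text
time_s: 3.08
tool_pos: [0.5076, 0.2147, 0.0443]
orientation: [-0.001, -0.1, 0.995, -0.0]
wrist_force: [-0.4, 0.3, 0.2]
grip_width: 0.0855
t 3.08 tcp [507.6 214.7  44.3] yaw 101.51 grip 85.5 F [-0.4  0.3  0.2]
turn [ 0.   -0.07  0.11] shift [-1.1 -0.2 -0.7]
```

```bash
python3 -m creep '[{"ax":0,"ay":0,"az":0,"dx":0,"dy":0,"dz":0,"claw":60},{"ax":0,"ay":0,"az":0,"dx":0,"dy":0,"dz":0,"claw":120},{"ax":0,"ay":0,"az":0,"dx":0,"dy":0,"dz":0,"claw":180},{"ax":0,"ay":0,"az":0,"dx":0,"dy":0,"dz":0,"claw":255},{"ax":0,"ay":0,"az":0,"dx":0,"dy":0,"dz":0,"claw":255},{"ax":0,"ay":0,"az":0,"dx":0,"dy":0,"dz":0,"claw":255}]' 80; python3 -c "
from h import *
rel(508.7,214.7,45,101.4)"
```

```text
time_s: 3.82
tool_pos: [0.5099, 0.2148, 0.0468]
orientation: [0.002, -0.1, 0.995, 0.0]
wrist_force: [0.2, -0.6, 6.0]
grip_width: 0.0553
t 3.83 tcp [509.9 214.8  46.8] yaw 101.49 grip 55.3 F [ 0.2 -0.6  6. ]
turn [0.01 0.25 0.09] shift [1.2 0.2 1.8]
```

```bash
python3 -m creep '[{"ax":0,"ay":0,"az":0,"dx":0,"dy":0,"dz":-10,"claw":255},{"ax":0,"ay":0,"az":0,"dx":0,"dy":0,"dz":-30,"claw":255},{"ax":0,"ay":0,"az":0,"dx":0,"dy":0,"dz":-55,"claw":255},{"ax":0,"ay":0,"az":0,"dx":0,"dy":0,"dz":-80,"claw":255},{"ax":0,"ay":0,"az":0,"dx":0,"dy":0,"dz":-105,"claw":255},{"ax":0,"ay":0,"az":0,"dx":0,"dy":0,"dz":-120,"claw":255},{"ax":0,"ay":0,"az":0,"dx":0,"dy":0,"dz":-120,"claw":255}]' 80; python3 - <<'E'
from w import *
shot('w4'); im,d=camera('scene');save('s4',im)
rel(496,-20.5,160,83.3)
E
```

```text
time_s: 4.7
tool_pos: [0.5082, 0.2145, 0.165]
orientation: [0.001, -0.1, 0.995, 0.0]
wrist_force: [-0.1, -0.1, -4.9]
grip_width: 0.0549
t 4.8 tcp [507.  214.2 163. ] yaw 101.49 grip 54.9 F [ 0.4  0.2 -5.2]
turn [-0.02 -0.14 18.19] shift [  57.5 -227.8    3.1]
```

View pics/s4.png

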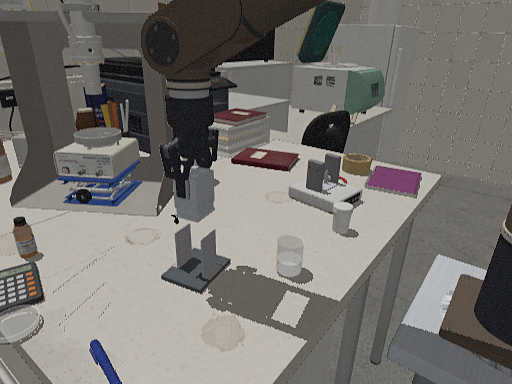

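View pics/w4.png

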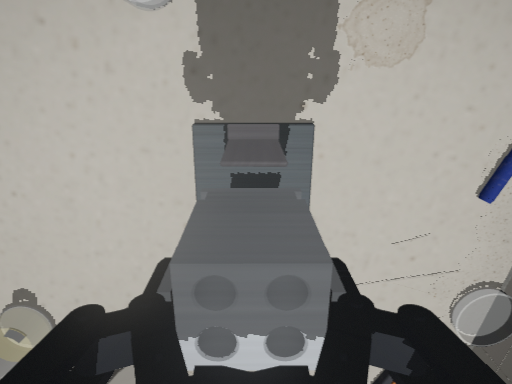

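The block is held clear above the stand, at (175–330, 195–375) in the wrist view and (193,193) in the scene view. Now I carry it to the open bench.

```bash
python3 -m creep '[{"ax":0,"ay":0,"az":3,"dx":10,"dy":-40,"dz":0,"claw":255},{"ax":0,"ay":0,"az":7,"dx":20,"dy":-80,"dz":0,"claw":255},{"ax":0,"ay":0,"az":11,"dx":31,"dy":-120,"dz":0,"claw":255},{"ax":0,"ay":0,"az":15,"dx":41,"dy":-160,"dz":0,"claw":255},{"ax":0,"ay":0,"az":18.2,"dx":51,"dy":-200,"dz":0,"claw":255},{"ax":0,"ay":0,"az":18.2,"dx":57,"dy":-228,"dz":20,"claw":255},{"ax":0,"ay":0,"az":18.2,"dx":57,"dy":-228,"dz":60,"claw":255},{"ax":0,"ay":0,"az":18.2,"dx":57,"dy":-228,"dz":90,"claw":255}]' 80; python3 - <<'E'
from w import *
rel(496,-20.5,36,83.3);im,d=camera('scene');save('s5',im)
im,d=camera('top');save('t5',im)
P,u,v=pts('top',d)
for n,c,a,b,r in (('cheeks',(483,-256),.11,.13,80),('housing',(470,-254),.033,.043,120)):
    s=(P[:,2]>a)&(P[:,2]<b)&(np.hypot(P[:,0]*1000-c[0],P[:,1]*1000-c[1])<r)
    q=(P[s,:2]*1000).astype(np.float32);print(n,len(q),cv2.minAreaRect(q))
rel(496,-20.5,36,83.3)
E
```

```text
time_s: 5.8
tool_pos: [0.4957, -0.0206, 0.0713]
orientation: [-0.002, 0.059, 0.998, 0.0]
wrist_force: [-0.2, -0.1, -4.6]
grip_width: 0.0552
t 5.8 tcp [495.7 -20.6  71.3] yaw 83.21 grip 55.2 F [-0.2 -0.1 -4.6]
turn [ 0.03 -0.24 -0.09] shift [-0.5  0.1 35.3]
cheeks 397 ((483.0931091308594, -255.72970581054688), (100.70817565917969, 45.63725280761719), 83.63025665283203)
housing 3174 ((470.95904541015625, -253.8525390625), (139.6121826171875, 161.87588500976562), 82.75439453125)
t 5.9 tcp [492.8 -19.5  69. ] yaw 83.25 grip 55.4 F [-0.9 -0.3 -5.4]
turn [ 0.09 -0.7  -0.05] shift [-3.7 -0.7 32.9]
```

View pics/s5.png

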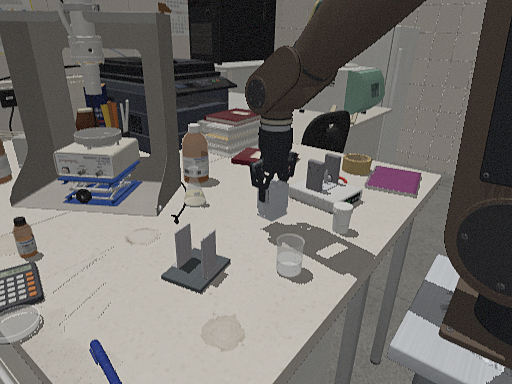

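The block hangs just above the open bench at (272,198) in the scene view, well clear of everything. Lowering it gently.

```bash
python3 -m creep '[{"ax":0,"ay":0,"az":0,"dx":0,"dy":0,"dz":12,"claw":255},{"ax":0,"ay":0,"az":0,"dx":0,"dy":0,"dz":22,"claw":255},{"ax":0,"ay":0,"az":0,"dx":0,"dy":0,"dz":29,"claw":255},{"ax":0,"ay":0,"az":0,"dx":0,"dy":0,"dz":31,"claw":255},{"ax":0,"ay":0,"az":0,"dx":0,"dy":0,"dz":32,"claw":255},{"ax":0,"ay":0,"az":0,"dx":0,"dy":0,"dz":32,"claw":255}]' 80; python3 -c "
from h import *
rel(496,-20.5,36,83.3)"
```

```text
time_s: 6.65
tool_pos: [0.4978, -0.0204, 0.0427]
orientation: [0.0, 0.059, 0.998, -0.0]
wrist_force: [-0.5, -0.1, -4.7]
grip_width: 0.0552
t 6.65 tcp [497.8 -20.4  42.7] yaw 83.29 grip 55.2 F [-0.5 -0.1 -4.7]
turn [-0.01  0.04 -0.01] shift [ 1.8 -0.3  6.7]
```

```bash
python3 -m creep '[{"ax":0,"ay":0,"az":0,"dx":0,"dy":0,"dz":2,"claw":255},{"ax":0,"ay":0,"az":0,"dx":0,"dy":0,"dz":4,"claw":255},{"ax":0,"ay":0,"az":0,"dx":0,"dy":0,"dz":5,"claw":255},{"ax":0,"ay":0,"az":0,"dx":0,"dy":0,"dz":5,"claw":255}]' 80; python3 -c "
from h import *
rel(496,-20.5,36,83.3)"
```

```text
time_s: 7.15
tool_pos: [0.4974, -0.0204, 0.0372]
orientation: [-0.0, 0.059, 0.998, 0.0]
wrist_force: [-0.7, 0.2, -4.9]
grip_width: 0.0552
t 7.15 tcp [497.4 -20.4  37.2] yaw 83.29 grip 55.2 F [-0.7  0.2 -4.9]
turn [ 0.   -0.02 -0.01] shift [ 1.4 -0.3  1.2]
```

```bash
python3 -m creep '[{"ax":0,"ay":0,"az":0,"dx":0,"dy":0,"dz":0.7,"claw":255},{"ax":0,"ay":0,"az":0,"dx":0,"dy":0,"dz":1.4,"claw":255},{"ax":0,"ay":0,"az":0,"dx":0,"dy":0,"dz":1.4,"claw":255}]' 80; python3 -c "
from h import *
rel(496,-20.5,36,83.3)"
```

```text
time_s: 7.52
tool_pos: [0.4977, -0.0204, 0.0368]
orientation: [-0.0, 0.058, 0.998, -0.0]
wrist_force: [-4.0, 0.9, 5.6]
grip_width: 0.0554
t 7.53 tcp [497.7 -20.4  36.8] yaw 83.3 grip 55.4 F [-4.   0.9  5.6]
turn [-0.   -0.02  0.  ] shift [ 1.7 -0.3  0.8]
```

Contact: Fz went from −4.9 to +5.6. Now I release and back off upward.

```bash
python3 -m creep '[{"ax":0,"ay":0,"az":0,"dx":0,"dy":0,"dz":-0.5,"claw":255},{"ax":0,"ay":0,"az":0,"dx":0,"dy":0,"dz":-0.5,"claw":0},{"ax":0,"ay":0,"az":0,"dx":0,"dy":0,"dz":-0.5,"claw":0},{"ax":0,"ay":0,"az":0,"dx":0,"dy":0,"dz":-0.5,"claw":0},{"ax":0,"ay":0,"az":0,"dx":0,"dy":0,"dz":-0.5,"claw":0},{"ax":0,"ay":0,"az":0,"dx":0,"dy":0,"dz":-0.5,"claw":0}]' 80; python3 -c "
from h import *
rel(496,-20.5,36,83.3)"
```

```text
time_s: 8.28
tool_pos: [0.4976, -0.0204, 0.0364]
orientation: [0.0, 0.059, 0.998, -0.0]
wrist_force: [-0.4, 0.3, -0.4]
grip_width: 0.0858
t 8.28 tcp [497.6 -20.4  36.4] yaw 83.29 grip 85.8 F [-0.4  0.3 -0.4]
turn [-0.    0.01 -0.01] shift [ 1.6 -0.3  0.4]
```

```bash
python3 -m creep '[{"ax":0,"ay":0,"az":0,"dx":0,"dy":0,"dz":-25,"claw":0},{"ax":0,"ay":0,"az":0,"dx":0,"dy":0,"dz":-65,"claw":0},{"ax":0,"ay":0,"az":10,"dx":0,"dy":0,"dz":-105,"claw":0},{"ax":0,"ay":0,"az":20,"dx":0,"dy":0,"dz":-145,"claw":0},{"ax":0,"ay":0,"az":30,"dx":0,"dy":0,"dz":-180,"claw":0},{"ax":0,"ay":0,"az":40,"dx":0,"dy":0,"dz":-190,"claw":0},{"ax":0,"ay":0,"az":50,"dx":0,"dy":0,"dz":-190,"claw":0},{"ax":0,"ay":0,"az":60,"dx":0,"dy":0,"dz":-190,"claw":0}]' 80
python3 -m creep '[{"ax":0,"ay":0,"az":10,"dx":0,"dy":0,"dz":0,"claw":0},{"ax":0,"ay":0,"az":20,"dx":0,"dy":0,"dz":0,"claw":0},{"ax":0,"ay":0,"az":30,"dx":0,"dy":0,"dz":0,"claw":0},{"ax":0,"ay":0,"az":30,"dx":0,"dy":0,"dz":0,"claw":0},{"ax":0,"ay":0,"az":30,"dx":0,"dy":0,"dz":0,"claw":0}]'
python3 - <<'E'
from w import *
for k in range(2):
    im,d,T=shot('w6%d'%k)
    P,u,v=pts('wrist',d,T)
    s=(P[:,2]>.07)&(P[:,2]<.085)&(np.hypot(P[:,0]-.497,P[:,1]+.0205)<.06)
    q=(P[s,:2]*1000).astype(np.float32);print(len(q),cv2.minAreaRect(q),P[s,2].mean())
    s=(P[:,2]>.11)&(P[:,2]<.13)&(P[:,1]<-.15);q=(P[s,:2]*1000).astype(np.float32)
    if len(q)>5:print(len(q),cv2.minAreaRect(q))
    rel(497.5,-20.5,36.5,-6.7)
E
```

```text
time_s: 9.28
tool_pos: [0.4975, -0.0204, 0.2267]
orientation: [0.0, 0.552, 0.834, 0.0]
wrist_force: [-0.5, 0.3, 0.7]
grip_width: 0.0853
time_s: 9.9
tool_pos: [0.4975, -0.0204, 0.2264]
orientation: [-0.0, 0.746, 0.665, -0.0]
wrist_force: [0.2, -0.1, 0.1]
grip_width: 0.0853
2649 ((497.39959716796875, -20.521217346191406), (56.92725372314453, 48.04551696777344), 83.46675872802734) 0.0789002539039711
372 ((490.4487609863281, -206.03347778320312), (5.619572639465332, 45.256446838378906), 84.58601379394531)
t 9.95 tcp [497.5 -20.3 226.4] yaw -6.6 grip 85.4 F [-0.8  0.5  0.3]
turn [-0.  -0.   0.1] shift [ -0.2   0.  189.9]
2648 ((497.4268493652344, -20.43743324279785), (56.76776123046875, 47.98252487182617), 83.54859161376953) 0.0788806701740878
369 ((490.27337646484375, -206.14515686035156), (5.112065315246582, 45.040672302246094), 84.82815551757812)
t 10.0 tcp [497.5 -20.4 226.4] yaw -6.62 grip 85.5 F [-0.1 -0.6 -0.5]
turn [-0.    0.    0.08] shift [-1.000e-01  0.000e+00  1.899e+02]
```

View pics/w61.png

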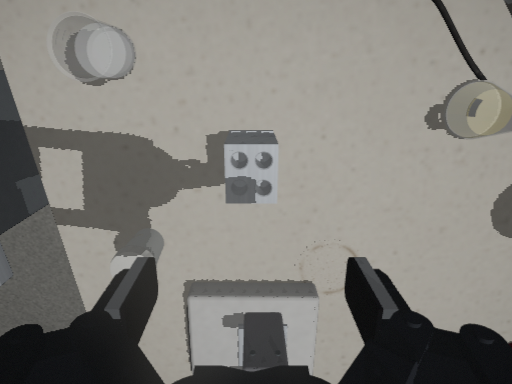

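The block stands upright at (252,173), centred at (497.4, −20.5) mm with its x axis at −6.5°. Next I take an accurate look at the heater from above before regrasping.

```bash
python3 -m creep '[{"ax":0,"ay":0,"az":0,"dx":-40,"dy":2,"dz":-10,"claw":0},{"ax":0,"ay":0,"az":0,"dx":-90,"dy":5,"dz":-20,"claw":0},{"ax":0,"ay":0,"az":0,"dx":-140,"dy":8,"dz":-20,"claw":0},{"ax":0,"ay":0,"az":0,"dx":-190,"dy":11,"dz":-20,"claw":0},{"ax":0,"ay":0,"az":0,"dx":-220,"dy":13,"dz":-20,"claw":0},{"ax":0,"ay":0,"az":0,"dx":-235,"dy":13,"dz":-20,"claw":0},{"ax":0,"ay":0,"az":0,"dx":-235,"dy":13,"dz":-20,"claw":0},{"ax":0,"ay":0,"az":0,"dx":-235,"dy":13,"dz":-20,"claw":0}]'
python3 - <<'E'
from w import *
for k in range(3):
    im,d,T=shot('w7%d'%k)
    P,u,v=pts('wrist',d,T)
    for n,a,b,r,w in (('cheeks',.117,.127,.09,1),('housing',.034,.0398,.14,1)):
        s=(P[:,2]>a)&(P[:,2]<b)&(np.hypot(P[:,0]-.483,P[:,1]+.256)<r)
        q=(P[s,:2]*1000).astype(np.float32);print(n,len(q),cv2.minAreaRect(q),P[s,2].mean())
    s=(P[:,2]>.046)&(P[:,2]<.09)&(np.hypot(P[:,0]-.483,P[:,1]+.256)<.028)
    q=P[s]*1000;print('pegs',len(q),q.mean(0) if len(q) else 0)
    rel(483,-256,246,-6.7)
cv2.imwrite('pics/w7c.png',cv2.resize(im[80:300,130:380,::-1],None,fx=3,fy=2.7,interpolation=cv2.INTER_CUBIC)[:600,:800])
E
```

```text
time_s: 11.0
tool_pos: [0.4831, -0.2542, 0.2463]
orientation: [-0.0, 0.747, 0.665, 0.0]
wrist_force: [0.1, 0.1, -0.2]
grip_width: 0.0852
cheeks 2150 ((484.4260559082031, -254.91741943359375), (99.70777893066406, 44.95874786376953), 83.25938415527344) 0.12084630077954422
housing 12636 ((471.7222595214844, -253.2313232421875), (138.05584716796875, 160.19923400878906), 83.40985870361328) 0.03737384857529121
pegs 307 [ 483.74676818 -257.8587944    69.49804676]
t 11.05 tcp [ 483.1 -254.1  246.4] yaw -6.62 grip 85.4 F [0.6 0.2 0.2]
turn [-0.   -0.02  0.08] shift [-1.9  0.1  0.4]
cheeks 2146 ((484.5138244628906, -254.86199951171875), (99.66461944580078, 45.12895202636719), 83.17659759521484) 0.12087285010119567
housing 12653 ((472.10003662109375, -253.27581787109375), (138.19383239746094, 159.95245361328125), 83.43077087402344) 0.03738557220359891
pegs 311 [ 483.78368534 -257.95217505   69.3899673 ]
t 11.1 tcp [ 483.2 -254.1  246.4] yaw -6.61 grip 85.5 F [ 0.1 -0.8  0.3]
turn [-0.   -0.01  0.09] shift [-1.9  0.1  0.4]
cheeks 2144 ((484.1236877441406, -254.9425048828125), (99.93277740478516, 45.782955169677734), 83.20518493652344) 0.12083871793279478
housing 12652 ((471.81231689453125, -253.37661743164062), (138.4202880859375, 160.18186950683594), 83.43842315673828) 0.037370275366335665
pegs 310 [ 483.75164894 -257.87763696   69.49566004]
t 11.15 tcp [ 483.2 -254.2  246.5] yaw -6.62 grip 85.4 F [0.1 0.2 0.6]
turn [ 0.01 -0.    0.08] shift [-1.8  0.   0.5]
```

View pics/w72.png

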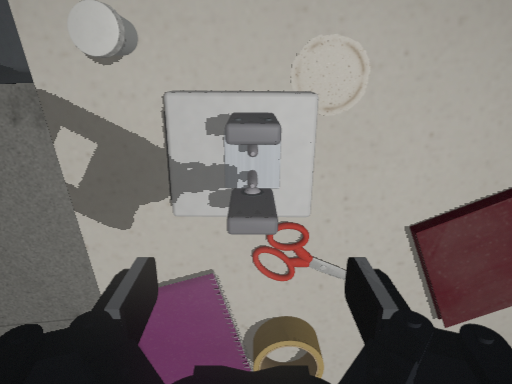

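View pics/w7c.png

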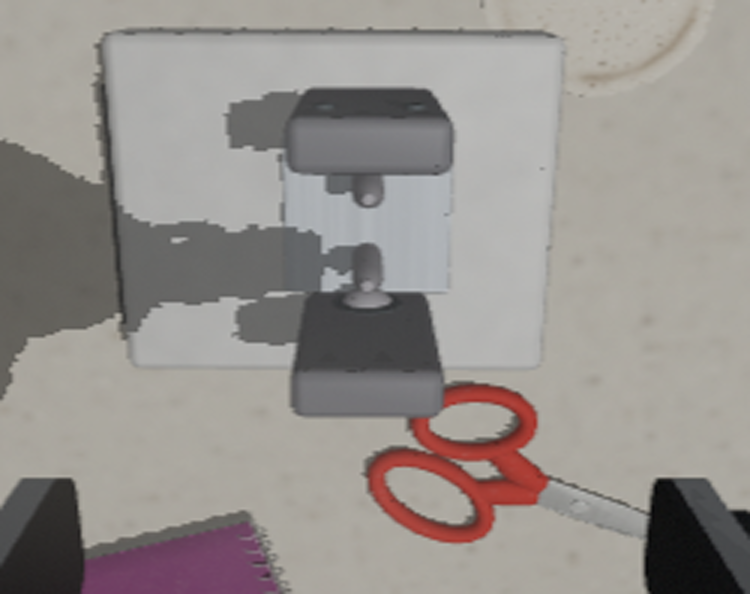

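The wrist view shows the heater with cheeks at (253,128) and (252,212), and peg tips at about (253,153) and (253,186). I intersect the peg tips with z = 82 mm as a cross-check.

```bash
python3 - <<'E'
from w import *
T=np.load('pics/w72_T.npy');p=camera_params('wrist')
for px in ((253.3,153.5),(253.2,185.3)):
    r=T[:3,:3]@np.array([(px[0]-p['cx'])/p['fx'],(px[1]-p['cy'])/p['fy'],1]);k=(.081-T[2,3])/r[2];print((T[:3,3]+k*r)*1000)
rel(497.4,-20.5,246,-6.55)
E
```

```text
[ 487.34711849 -239.51327432   81.        ]
[ 483.74071526 -270.95082348   81.        ]
t 11.15 tcp [ 483.2 -254.2  246.5] yaw -6.62 grip 85.4 F [0.1 0.2 0.6]
turn [ 0.01 -0.   -0.07] shift [233.8 -12.8   0.5]
```

```bash
python3 -m creep '[{"ax":0,"ay":0,"az":0,"dx":45,"dy":-3,"dz":0,"claw":0},{"ax":0,"ay":0,"az":0,"dx":95,"dy":-6,"dz":0,"claw":0},{"ax":0,"ay":0,"az":0,"dx":145,"dy":-9,"dz":0,"claw":0},{"ax":0,"ay":0,"az":0,"dx":195,"dy":-11,"dz":0,"claw":0},{"ax":0,"ay":0,"az":0,"dx":225,"dy":-13,"dz":25,"claw":0},{"ax":0,"ay":0,"az":0,"dx":234,"dy":-13,"dz":65,"claw":0},{"ax":0,"ay":0,"az":0,"dx":234,"dy":-13,"dz":105,"claw":0},{"ax":0,"ay":0,"az":0,"dx":234,"dy":-13,"dz":120,"claw":0}]'
python3 -c "
from h import *
rel(497.4,-20.5,36,-6.55)"
```

```text
time_s: 12.15
tool_pos: [0.4956, -0.0202, 0.124]
orientation: [-0.002, 0.747, 0.665, -0.001]
wrist_force: [-0.6, -0.5, -0.2]
grip_width: 0.0852
t 12.15 tcp [495.6 -20.2 124. ] yaw -6.63 grip 85.2 F [-0.6 -0.5 -0.2]
turn [-0.25 -0.03 -0.08] shift [-0.2  2.2 88. ]
```

```bash
python3 -m creep '[{"ax":0,"ay":0,"az":0,"dx":0,"dy":0.5,"dz":25,"claw":0},{"ax":0,"ay":0,"az":0,"dx":0,"dy":0.5,"dz":55,"claw":0},{"ax":0,"ay":0,"az":0,"dx":0,"dy":0.5,"dz":80,"claw":0},{"ax":0,"ay":0,"az":0,"dx":0,"dy":0.5,"dz":88,"claw":0},{"ax":0,"ay":0,"az":0,"dx":0,"dy":0.5,"dz":88,"claw":0},{"ax":0,"ay":0,"az":0,"dx":0,"dy":0.5,"dz":88,"claw":0}]'
python3 -c "
from h import *
rel(497.4,-20.5,36,-6.55)"
```

```text
time_s: 12.9
tool_pos: [0.4991, -0.0217, 0.0399]
orientation: [0.001, 0.747, 0.665, 0.001]
wrist_force: [-0.2, 0.3, 0.6]
grip_width: 0.0854
t 12.9 tcp [499.1 -21.7  39.9] yaw -6.71 grip 85.4 F [-0.2  0.3  0.6]
turn [ 0.16  0.02 -0.16] shift [ 1.  -1.9  3.9]
```

```bash
python3 -m creep '[{"ax":0,"ay":0,"az":0,"dx":0.5,"dy":-1,"dz":2.5,"claw":0},{"ax":0,"ay":0,"az":0,"dx":0.5,"dy":-1,"dz":2.5,"claw":0},{"ax":0,"ay":0,"az":0,"dx":0.5,"dy":-1,"dz":2.5,"claw":0}]'
python3 -c "
from h import *
rel(497.4,-20.5,36,-6.55)"
```

```text
time_s: 13.28
tool_pos: [0.497, -0.0208, 0.0361]
orientation: [0.0, 0.747, 0.665, 0.0]
wrist_force: [0.5, -0.7, 0.1]
grip_width: 0.0858
t 13.28 tcp [497.  -20.8  36.1] yaw -6.71 grip 85.8 F [ 0.5 -0.7  0.1]
turn [ 0.02  0.   -0.16] shift [0.4 0.3 0.1]
```

```bash
python3 -m creep '[{"ax":0,"ay":0,"az":0,"dx":0,"dy":0.3,"dz":0,"claw":80},{"ax":0,"ay":0,"az":0,"dx":0,"dy":0.3,"dz":0,"claw":140},{"ax":0,"ay":0,"az":0,"dx":0,"dy":0.3,"dz":0,"claw":200},{"ax":0,"ay":0,"az":0,"dx":0,"dy":0.3,"dz":0,"claw":255},{"ax":0,"ay":0,"az":0,"dx":0,"dy":0.3,"dz":0,"claw":255},{"ax":0,"ay":0,"az":0,"dx":0,"dy":0.3,"dz":0,"claw":255},{"ax":0,"ay":0,"az":0,"dx":0,"dy":0.3,"dz":0,"claw":255}]' 100
python3 -c "
from h import *
rel(497.4,-20.5,36,-6.55)"
```

```text
time_s: 14.15
tool_pos: [0.4978, -0.021, 0.0363]
orientation: [0.001, 0.747, 0.664, 0.0]
wrist_force: [2.0, -0.5, 2.0]
grip_width: 0.0469
t 14.15 tcp [497.8 -21.   36.3] yaw -6.72 grip 46.9 F [ 2.  -0.5  2. ]
turn [ 0.08  0.01 -0.17] shift [ 0.5 -0.5  0.3]
```

```bash
python3 -m creep '[{"ax":0,"ay":0,"az":0,"dx":0,"dy":0,"dz":-15,"claw":255},{"ax":0,"ay":0,"az":0,"dx":0,"dy":0,"dz":-45,"claw":255},{"ax":0,"ay":0,"az":0,"dx":0,"dy":0,"dz":-80,"claw":255},{"ax":0,"ay":0,"az":0,"dx":0,"dy":0,"dz":-115,"claw":255},{"ax":0,"ay":0,"az":0,"dx":0,"dy":0,"dz":-145,"claw":255},{"ax":0,"ay":0,"az":0,"dx":0,"dy":0,"dz":-145,"claw":255}]' 100
python3 -c "
from h import *
rel(484.5,-255.4,181,-6.7)"
```

```text
time_s: 14.9
tool_pos: [0.4979, -0.0209, 0.1829]
orientation: [0.002, 0.747, 0.665, 0.001]
wrist_force: [1.4, -0.1, -4.5]
grip_width: 0.047
t 14.9 tcp [497.9 -20.9 182.9] yaw -6.7 grip 47.0 F [ 1.4 -0.1 -4.5]
turn [ 0.21  0.03 -0.  ] shift [-234.4   14.     2.1]
```

```bash
python3 -m creep '[{"ax":0,"ay":0,"az":0,"dx":-30,"dy":2,"dz":0,"claw":255},{"ax":0,"ay":0,"az":0,"dx":-75,"dy":5,"dz":0,"claw":255},{"ax":0,"ay":0,"az":0,"dx":-120,"dy":8,"dz":0,"claw":255},{"ax":0,"ay":0,"az":0,"dx":-165,"dy":11,"dz":0,"claw":255},{"ax":0,"ay":0,"az":0,"dx":-205,"dy":13,"dz":0,"claw":255},{"ax":0,"ay":0,"az":0,"dx":-225,"dy":14,"dz":0,"claw":255},{"ax":0,"ay":0,"az":0,"dx":-234.4,"dy":14,"dz":0,"claw":255},{"ax":0,"ay":0,"az":0,"dx":-234.4,"dy":14,"dz":0,"claw":255}]' 100
python3 -m creep '[{"ax":0,"ay":0,"az":0,"dx":0,"dy":0,"dz":0,"claw":255},{"ax":0,"ay":0,"az":0,"dx":0,"dy":0,"dz":0,"claw":255}]' 100
python3 - <<'E'
from w import *
rel(484.5,-255.4,166,-6.7)
im,d=camera('scene');save('s8',im);shot('w8')
rel(484.5,-255.4,166,-6.7)
im=im[100:260,220:420];cv2.imwrite('pics/s8c.png',cv2.resize(im[:,:,::-1],None,fx=3.7,fy=3.7,interpolation=cv2.INTER_CUBIC))
E
```

```text
time_s: 15.9
tool_pos: [0.4834, -0.2546, 0.18]
orientation: [-0.001, 0.747, 0.664, 0.0]
wrist_force: [1.3, -0.1, -5.0]
grip_width: 0.0469
time_s: 16.15
tool_pos: [0.4839, -0.2543, 0.1809]
orientation: [-0.0, 0.747, 0.665, 0.0]
wrist_force: [0.4, -0.3, -4.6]
grip_width: 0.0467
t 16.15 tcp [ 483.9 -254.3  180.9] yaw -6.64 grip 46.7 F [ 0.4 -0.3 -4.6]
turn [-0.   -0.02  0.06] shift [-1.1  0.7 14.9]
t 16.25 tcp [ 483.9 -254.6  181. ] yaw -6.65 grip 46.9 F [ 0.2 -0.2 -4. ]
turn [ 0.01 -0.    0.05] shift [-0.7  0.6 15. ]
```

View pics/s8c.png

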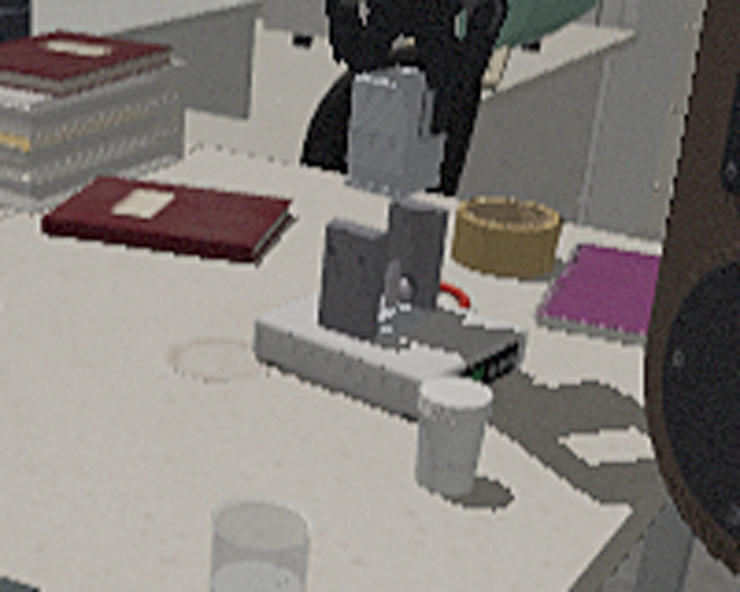

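View pics/w8.png

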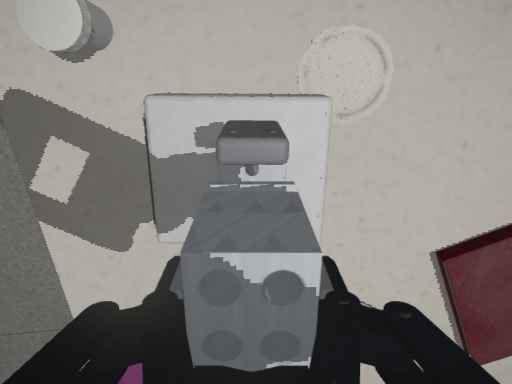

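The block hangs over the seat, at (250,280) in the wrist view. It lines up with the near cheek at (252,150) and the peg tip at (252,168). Descending to just above the pegs.

```bash
python3 -m creep '[{"ax":0,"ay":0,"az":0,"dx":-0.8,"dy":0.6,"dz":10,"claw":255},{"ax":0,"ay":0,"az":0,"dx":-0.8,"dy":0.6,"dz":25,"claw":255},{"ax":0,"ay":0,"az":0,"dx":-0.8,"dy":0.6,"dz":40,"claw":255},{"ax":0,"ay":0,"az":0,"dx":-0.8,"dy":0.6,"dz":53,"claw":255},{"ax":0,"ay":0,"az":0,"dx":-0.8,"dy":0.6,"dz":57,"claw":255},{"ax":0,"ay":0,"az":0,"dx":-0.8,"dy":0.6,"dz":57,"claw":255},{"ax":0,"ay":0,"az":0,"dx":-0.8,"dy":0.6,"dz":57,"claw":255}]' 100
python3 -c "
from h import *
rel(484.5,-255.4,78.3,-6.7)
im,d=camera('scene');im=im[100:260,220:420];cv2.imwrite('pics/s9c.png',cv2.resize(im[:,:,::-1],None,fx=3.7,fy=3.7,interpolation=cv2.INTER_CUBIC))"
```

```text
time_s: 17.12
tool_pos: [0.4847, -0.2565, 0.1247]
orientation: [0.001, 0.747, 0.665, 0.0]
wrist_force: [0.1, -0.8, -4.5]
grip_width: 0.0472
t 17.12 tcp [ 484.7 -256.5  124.7] yaw -6.71 grip 47.2 F [ 0.1 -0.8 -4.5]
turn [ 0.07  0.04 -0.01] shift [ 1.1 -0.4 46.4]
```

View pics/s9c.png

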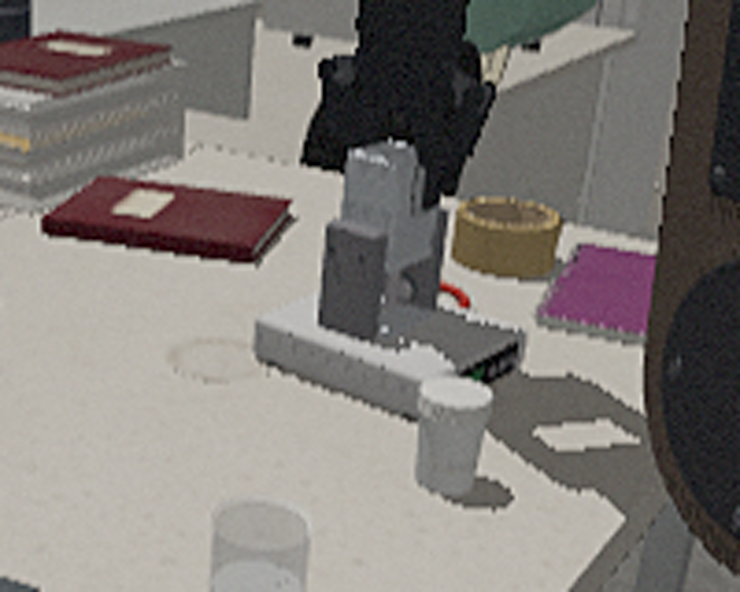

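The block sits between the cheeks at (385,205) in the crop, just above the pegs, with no contact force. Next come the pegs.

```bash
python3 -m creep '[{"ax":0,"ay":0,"az":0,"dx":0.6,"dy":-0.3,"dz":4,"claw":255},{"ax":0,"ay":0,"az":0,"dx":0.6,"dy":-0.3,"dz":8,"claw":255},{"ax":0,"ay":0,"az":0,"dx":0.6,"dy":-0.3,"dz":11,"claw":255},{"ax":0,"ay":0,"az":0,"dx":0.6,"dy":-0.3,"dz":13,"claw":255},{"ax":0,"ay":0,"az":0,"dx":0.6,"dy":-0.3,"dz":13,"claw":255}]' 100
python3 -c "
from h import *
rel(484.5,-255.4,78.3,-6.7);print(sense()['wrist_torque'])"
```

```text
time_s: 17.8
tool_pos: [0.4839, -0.2554, 0.1106]
orientation: [-0.0, 0.747, 0.664, -0.0]
wrist_force: [-0.2, -0.5, -5.0]
grip_width: 0.0468
t 17.8 tcp [ 483.9 -255.4  110.6] yaw -6.71 grip 46.8 F [-0.2 -0.5 -5. ]
turn [-0.03 -0.02 -0.01] shift [ 0.1  0.6 32.3]
[-0.01893341  0.03106161 -0.01116006]
```

```bash
python3 -m creep '[{"ax":0,"ay":0,"az":0,"dx":0,"dy":0.4,"dz":3,"claw":255},{"ax":0,"ay":0,"az":0,"dx":0,"dy":0.4,"dz":6,"claw":255},{"ax":0,"ay":0,"az":0,"dx":0,"dy":0.4,"dz":9,"claw":255},{"ax":0,"ay":0,"az":0,"dx":0,"dy":0.4,"dz":12,"claw":255},{"ax":0,"ay":0,"az":0,"dx":0,"dy":0.4,"dz":12,"claw":255}]' 100
python3 -c "
from h import *
rel(484.5,-255.4,78.3,-6.7);print(sense()['wrist_torque'])"
```

```text
time_s: 18.42
tool_pos: [0.4842, -0.2554, 0.0985]
orientation: [-0.0, 0.747, 0.664, -0.0]
wrist_force: [-0.5, -1.4, -4.1]
grip_width: 0.0471
t 18.43 tcp [ 484.2 -255.4   98.5] yaw -6.72 grip 47.1 F [-0.5 -1.4 -4.1]
turn [-0.04 -0.02 -0.02] shift [ 0.   0.3 20.2]
[-0.03734336 -0.03002569 -0.01523995]
```

Pegs are in cleanly. Now I press through the detent.

```bash
python3 -m creep '[{"ax":0,"ay":0,"az":0,"dx":0,"dy":0,"dz":3,"claw":255},{"ax":0,"ay":0,"az":0,"dx":0,"dy":0,"dz":6,"claw":255},{"ax":0,"ay":0,"az":0,"dx":0,"dy":0,"dz":9,"claw":255},{"ax":0,"ay":0,"az":0,"dx":0,"dy":0,"dz":11,"claw":255}]' 100
python3 -c "
from h import *
rel(484.5,-255.4,78.3,-6.7);print(sense()['wrist_torque'])"
python3 -m creep '[{"ax":0,"ay":0,"az":0,"dx":0,"dy":0,"dz":2,"claw":255},{"ax":0,"ay":0,"az":0,"dx":0,"dy":0,"dz":4,"claw":255},{"ax":0,"ay":0,"az":0,"dx":0,"dy":0,"dz":6,"claw":255}]' 100
python3 -c "
from h import *
rel(484.5,-255.4,78.3,-6.7);print(sense()['wrist_torque'])"
```

```text
time_s: 18.92
tool_pos: [0.4853, -0.2562, 0.0916]
orientation: [0.0, 0.747, 0.664, -0.0]
wrist_force: [-6.7, 4.1, 15.6]
grip_width: 0.0469
t 18.93 tcp [ 485.3 -256.2   91.6] yaw -6.72 grip 46.9 F [-6.7  4.1 15.6]
turn [ 0.01  0.03 -0.02] shift [ 0.7 -0.9 13.3]
[ 0.77641963  1.39993453 -0.16357431]
time_s: 19.3
tool_pos: [0.4852, -0.2561, 0.0838]
orientation: [0.001, 0.747, 0.665, 0.0]
wrist_force: [-2.2, 2.1, 3.9]
grip_width: 0.0468
t 19.3 tcp [ 485.2 -256.1   83.8] yaw -6.71 grip 46.8 F [-2.2  2.1  3.9]
turn [ 0.08  0.06 -0.01] shift [ 0.6 -0.8  5.5]
[0.26597407 0.38649909 0.00464791]
```

```bash
python3 -m creep '[{"ax":0,"ay":0,"az":0,"dx":0,"dy":0,"dz":2,"claw":255},{"ax":0,"ay":0,"az":0,"dx":0,"dy":0,"dz":4,"claw":255},{"ax":0,"ay":0,"az":0,"dx":0,"dy":0,"dz":4,"claw":255}]' 100
python3 -c "
from h import *
rel(484.5,-255.4,78.3,-6.7);print(sense()['wrist_torque'])"
```

```text
time_s: 19.68
tool_pos: [0.4849, -0.2558, 0.0783]
orientation: [0.0, 0.747, 0.664, 0.0]
wrist_force: [0.1, 0.2, 1.7]
grip_width: 0.0472
t 19.68 tcp [ 484.9 -255.8   78.3] yaw -6.72 grip 47.2 F [0.1 0.2 1.7]
turn [ 0.05  0.01 -0.02] shift [ 0.3 -0.5 -0. ]
[0.21582516 0.10922535 0.01001715]
```

```bash
python3 -m creep '[{"ax":0,"ay":0,"az":0,"dx":0,"dy":0,"dz":1,"claw":255},{"ax":0,"ay":0,"az":0,"dx":0,"dy":0,"dz":2,"claw":255},{"ax":0,"ay":0,"az":0,"dx":0,"dy":0,"dz":2,"claw":255}]' 100
python3 -c "
from h import *
rel(484.5,-255.4,78.3,-6.7);print(sense()['wrist_torque'])"
```

```text
time_s: 20.05
tool_pos: [0.4849, -0.2558, 0.0782]
orientation: [-0.0, 0.747, 0.664, -0.0]
wrist_force: [-3.7, 4.1, 11.9]
grip_width: 0.0468
t 20.05 tcp [ 484.9 -255.8   78.2] yaw -6.71 grip 46.8 F [-3.7  4.1 11.9]
turn [-0.01 -0.   -0.01] shift [ 0.3 -0.5 -0.1]
[ 0.64722245  0.78073838 -0.09662746]
```

It has bottomed: the force rises while z stays at 78.2 mm. I relax, release and retreat upward.

```bash
python3 -m creep '[{"ax":0,"ay":0,"az":0,"dx":0,"dy":0,"dz":1,"claw":255},{"ax":0,"ay":0,"az":0,"dx":0,"dy":0,"dz":-1.5,"claw":255},{"ax":0,"ay":0,"az":0,"dx":0,"dy":0,"dz":-1.5,"claw":0},{"ax":0,"ay":0,"az":0,"dx":0,"dy":0,"dz":-1.5,"claw":0},{"ax":0,"ay":0,"az":0,"dx":0,"dy":0,"dz":-1.5,"claw":0},{"ax":0,"ay":0,"az":0,"dx":0,"dy":0,"dz":-1.5,"claw":0},{"ax":0,"ay":0,"az":0,"dx":0,"dy":0,"dz":-1.5,"claw":0}]' 100
python3 -c "
from h import *
rel(484.5,-255.4,78.3,-6.7)"
```

```text
time_s: 20.92
tool_pos: [0.4844, -0.2556, 0.0773]
orientation: [-0.0, 0.747, 0.664, -0.0]
wrist_force: [-0.1, 0.3, -0.7]
grip_width: 0.0854
t 20.93 tcp [ 484.4 -255.6   77.3] yaw -6.71 grip 85.4 F [-0.1  0.3 -0.7]
turn [-0.01 -0.   -0.01] shift [ 0.2  0.1 -1. ]
```

```bash
python3 -m creep '[{"ax":0,"ay":0,"az":0,"dx":0,"dy":0,"dz":-15,"claw":0},{"ax":0,"ay":0,"az":0,"dx":0,"dy":0,"dz":-40,"claw":0},{"ax":0,"ay":0,"az":0,"dx":0,"dy":0,"dz":-75,"claw":0},{"ax":0,"ay":0,"az":0,"dx":0,"dy":0,"dz":-115,"claw":0},{"ax":0,"ay":0,"az":0,"dx":0,"dy":0,"dz":-150,"claw":0},{"ax":0,"ay":0,"az":0,"dx":0,"dy":0,"dz":-165,"claw":0},{"ax":0,"ay":0,"az":0,"dx":0,"dy":0,"dz":-165,"claw":0},{"ax":0,"ay":0,"az":0,"dx":0,"dy":0,"dz":-165,"claw":0}]'
python3 - <<'E'
from w import *
im,d,T=shot('w10');P,u,v=pts('wrist',d,T)
H=np.hypot(P[:,0]-.4845,P[:,1]+.255)
s=(P[:,2]>.1)&(P[:,2]<.14)&(H<.085)
q=(P[s,:2]*1000).astype(np.float32);print(len(q),cv2.minAreaRect(q))
print('centre z',np.median(P[s&(H<.024),2]),'cheek z',np.median(P[s&(H>.036),2]))
im,d=camera('scene');save('s10',im);im2,d2=camera('top');save('t10',im2)
im=im[100:260,220:420];cv2.imwrite('pics/s10c.png',cv2.resize(im[:,:,::-1],None,fx=3.7,fy=3.7,interpolation=cv2.INTER_CUBIC))
P,u,v=pts('top',d2)
for n,b,a in (('beaker',(200,262,232,297),.03),('pot',(300,265,325,297),.05),('flask',(240,105,275,142),.03)):
    l,t,r,bb=b;s=(u>=l)&(u<=r)&(v>=t)&(v<=bb)&(P[:,2]>a)&(P[:,2]<.12);print(n,s.sum(),(P[s].mean(0)*1000).round(1))
rel(484.5,-255.4,78.3,-6.7)
E
```

```text
time_s: 21.92
tool_pos: [0.4837, -0.255, 0.2406]
orientation: [-0.002, 0.747, 0.664, -0.0]
wrist_force: [-0.4, 0.0, -1.5]
grip_width: 0.0858
6101 ((485.10113525390625, -254.1280517578125), (101.16197967529297, 48.04895782470703), 83.52772521972656)
centre z 0.12119570740594038 cheek z 0.12105964253280893
beaker 312 [366.6 104.4  47.3]
pot 360 [ 359.3 -114.6   65.7]
flask 364 [7.344e+02 5.000e-01 6.360e+01]
t 22.07 tcp [ 483.8 -255.1  240.5] yaw -6.71 grip 85.4 F [0.  0.4 0.8]
turn [-0.16 -0.1  -0.01] shift [ -0.5   1.2 162.2]
```

View pics/s10c.png

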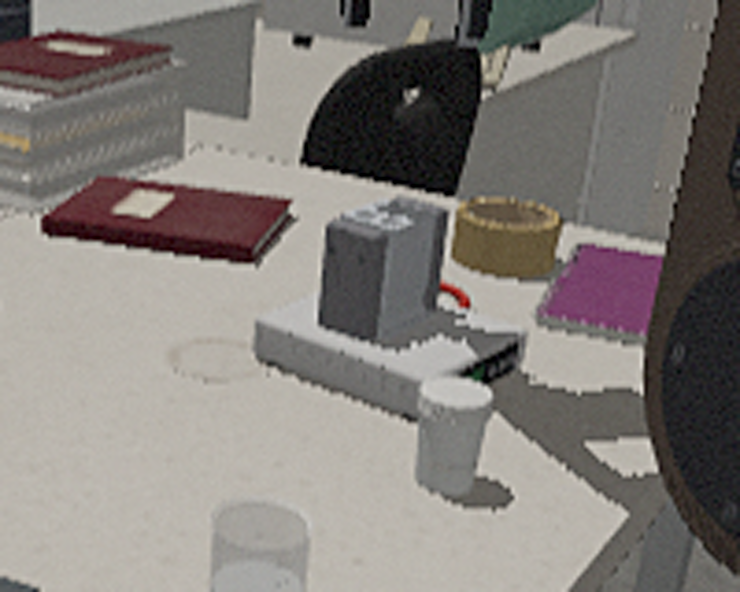

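View pics/w10.png

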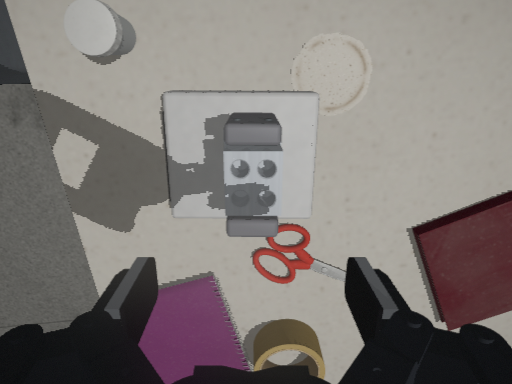

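The block is seated between the cheeks: its wells sit around (253,183) in the wrist view and its top is at 121.2 mm against 121.1 mm for the cheeks. The glassware and pot haven't moved, and the gripper is clear.

```bash
python3 -c "
from cell import *
print(close_job())"
```

```text
the job is handed in; nothing more can be done
None
```

The aluminium block is seated on the heater's two pegs and clicked home, and I handed the job in at about 22 s of the 58 s allowed.

- **What I did:** I lifted the block out of the stand by its y faces and stood it upright on the open bench. There I let go, turned the gripper 90° and took it again by its x faces. I then lowered it over the pegs and pressed it through the detent.
- **Seating:** While pressing, the upward force rose to about 16 N, then fell to about 2 N as the block dropped home. A further push gave about 12 N with no more travel, so it was down on the seat. Its top measured 121.2 mm, against 121.1 mm for the cheeks.
- **Surroundings:** The beaker, pot and flask each measured within about 0.5 mm of their starting places in the horizontal. The open gripper was clear above the block with no contact force.
- **What went wrong:** My very first move call was refused because its rows were incomplete, and nothing moved. Camera estimates of the heater's centre differed by 1 to 2 mm, but the pegs went in without any contact force. No final check failed.

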